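# Bring up the lathe tailstock and clamp it

### The arm

A 7-joint arm with a two-finger parallel gripper is mounted at the origin on the work surface. World frame = base frame: x ahead of the robot, y to its left, z up, the work surface at z = 0. Lengths are in m, angles in rad, forces in N, time in s.
With the tool pointing down it reaches from about 0.425 to 0.875 m from the base axis. Payload 4.7 kg.
Tool frame: the origin (TCP) lies between the finger pads; the fingertips stand 17 mm ahead of it and the grasp point (between the pads) lies 2 mm behind it (nose_length is the z of the fingertips in the tool frame, in m); z points along the fingers, y is the direction in which the jaws open and shut (so a half turn about z gives the same grasp; the last joint's range is limited). The gripper opens to 87 mm and grips with 3 to 60 N. Pads are 19 mm wide; open, the fingers measure 117 mm over their backs; the gripper's body (75 mm by 190 mm) begins 51 mm behind the grasp point.
Start: joints at [1.284, 0.321, -0.07, 1.45, 0.023, 1.371, -0.057], TCP at [0.193, -0.621, 0.24] pointing down, gripper open.
Joint ranges: [-2.86, 2.86], [-0.3, 2.09], [-1.38, 1.24], [0.06, 2.45], [-1.56, 4.7], [0.09, 2.05], [-2.69, 2.69]. Speed limits (rad/s): [2.57, 2.57, 3.14, 3.14, 3.14, 3.14, 3.14].

### API

Orientations are given as a rotation vector (axis times angle).
In Python, from cell import read_state, get_image, camera_model, close_job, nose_length gives the robot as it stands.
- The arm moves only by the tool drive_tool, never from a script. Its argument "series" is a list of rows, each a list of 2 entries, a list of its own where there are three numbers: the shift along the tool's x, y, z in mm, then the turn about the tool's z in rad. A call has 1 to 20 rows; each row is the pose to reach, as a shift and turn from the pose commanded when the call began, along the tool's axes at that moment; what a row does not reach only later rows make up. A row lasts 1/10 s, in which the tool goes at most 50 mm and 8.59 degrees, less where a joint would pass 70% of its speed; a pose out of reach is approached as far as the arm can. A call with a gripper value outside its range is refused whole. "hand" is the gripper's target within -1 to 1 (shut at 1, half-way at 0, fully open at -1), set as the call begins (left out, the last holds). The fingers move at their own pace and stop on an object; "newtons" is the grip in N (left out, the last holds). Time passes only in rows, so rows that repeat a pose let the fingers close. It gives the time, the measured TCP pose, the force and the opening at its end, in the units of the state.
- read_state(): the state, without advancing time (a new reading comes with each control period).
- get_image(name): name is "scene" or "top" or "wrist"; returns the picture (480x640x3 uint8, blue, green, red); there is no depth.
- camera_model(name): a dict with "camera_matrix" (3x3 intrinsics, pixels), "R" (3x3) and "t" (3): a world point X has camera coordinates R X + t. Camera axes: x right, y down, z forward; pixel columns grow to the right and rows downward; lengths in m; the calibration is good to about 2 mm. A picture is of the moment at which its call begins: read the wrist's pose just before it. camera_model takes no time and is no camera call; for the wrist camera it gives the pose at the moment of the call.
- close_job(): hands the job in, once; it reports no verdict.
The state is a dict: "t": time; "joints": joint angles; "qvel": joint speeds; "tau": joint torques, N m; "tcp_pos": TCP position; "ee_rot": TCP orientation; "contact_force": force on the tool from outside, world axes, zero at the start; "torque": the same for the moment, N m; "width": finger opening in m.
Only numpy, scipy, OpenCV 4.12 (cv2) and the standard library are available. Lean on these libraries where they do the work, as an engineer would, in place of code of your own. Each camera call takes 0.05 s, during which the arm holds its last target.

### The job

Get the small wood lathe ready for turning: gently slide its tailstock along the bed so that the square blank lying loose in the cradle is pushed home and sits between the two centres, touching both. Then press the tailstock's clamp lever fully down, keeping the blank between the centres, and leave the other things on the bench where they are.

Things in the scene. Friction and masses are not known exactly. Their poses are not given: they have to be found in the camera images.
- lathe: Cream-painted small wood lathe, fixed. Origin: on the bench under the middle of its bed. y runs along the bed from headstock to tailstock, x across it to the clamp lever's side, z up. Bed 620 mm long, 104 mm wide, top 85 mm above the bench. Headstock at the -y end, 130 mm wide, 250 mm high. Cradle: open steel channel at y -90 to 10 mm, 33 mm wide inside, walls 182 mm high above the bench.
- drive_point (a point): Tip of the headstock's drive centre, a fixed steel cone, 185 mm above the bench, 125 mm to -y of the lathe's origin; axes as the lathe's. The line of centres runs from here along +y.
- tail_point (a point): Tip of the tailstock's steel centre, on the same line and height as drive_point, facing it; axes as the lathe's, and it moves with the tailstock. The tailstock barrel (60 mm diameter, top 215 mm above the bench) begins 35 mm behind this tip.
- wheel_face (a point): Centre of the flat outer face of the tailstock's black handwheel, 180 mm along +y from tail_point, 185 mm above the bench; a disc of 90 mm diameter (top 230 mm above the bench), fixed to the tailstock (it does not turn). The face looks along +y, with free space before it; push it along -y to slide the tailstock. Axes as the lathe's.
- tailstock (a joint): Slide of the tailstock along the bed in m: 0 at its inner limit (nearest the headstock), growing to 0.125 away from it. With the blank held between the centres it reads about 0.020. Its mass is 1.6 kg and it slides stiffly (8 N at a crawl, 11 N at 0.1 m/s) and stays where it is left; the lever does not alter that.
- blank: Square wooden blank, 30 x 30 x 150 mm, lying loose in the cradle along the bed; origin at its centre, 185 mm above the bench, long axis y. It slides easily along the cradle until it meets the drive centre.
- blank_head_end (a point): Centre of the blank's end face towards the headstock; it must touch drive_point.
- blank_tail_end (a point): Centre of the blank's end face towards the tailstock; it must touch tail_point.
- clamp_lever (a joint): Clamp lever on the tailstock, in rad: 0 raised 45 degrees above level and leaning towards the headstock, growing as it is pressed down; 0.785 (its end stop) is level, fully down and clamped. It needs about 1 to 2 N across its knob and stays where it is left; a thing pressing it that drags sideways can shift the tailstock.
- lever_knob (a point): Centre of the black ball, 24 mm diameter, at the end of the clamp lever, 95 mm from the axle; 112 mm above the bench when fully down, with free space above, below and on its +x side.
- lever_axle (a point): Centre of the clamp lever's pivot, 112 mm above the bench, 92 mm to +x of the line of centres and 120 mm along +y from tail_point; the lever turns in the upright plane along the bed. This frame turns with the lever.
- tin: Closed metal tin, 72 mm diameter, 60 mm high, on the bench beyond the lathe; a bystander. Origin: centre of the underside.
- gouge: Turning gouge, wooden handle and steel blade, 360 mm long, lying beyond the lathe; a bystander. Origin under its middle.
- spare_blank: Dark wooden blank 40 x 40 x 180 mm lying on the bench beyond the tailstock end of the lathe; a bystander. Origin: centre of the underside.
Not all that is in view belongs to the job. What is shaped like the blank but red or turquoise is not meant.

How it is judged:
On the way, in this order (a step that is already met when the one before it is completed fails the run):
1. the blank sits between the centres, touching both, with the clamp lever still up (y of blank_head_end in the frame of drive_point between -0.0025 and 0.0025 m and y of blank_tail_end in the frame of tail_point between -0.0025 and 0.0025 m and distance between blank_head_end and drive_point below 0.006 m and distance between blank_tail_end and tail_point below 0.006 m and value of joint clamp_lever below 0.45 rad), for 0.2 s.
2. the clamp lever is pressed fully down (value of joint clamp_lever above 0.7 rad), for 0.2 s.
At the end, for the whole second after the job is handed in: The blank lies at rest between the centres, each end within 2.5 mm of its centre's tip along the bed (6 mm in all), and the clamp lever is within 0.085 rad of its fully-down stop (y of blank_head_end in the frame of drive_point between -0.0025 and 0.0025 m and y of blank_tail_end in the frame of tail_point between -0.0025 and 0.0025 m and distance between blank_head_end and drive_point below 0.006 m and distance between blank_tail_end and tail_point below 0.006 m and value of joint clamp_lever above 0.7 rad and linear speed of blank below 0.02 m/s); the robot touches nothing.
It fails at once if the blank is rammed or squeezed with more than 50 N (contact force between blank and anything else above 50 N).
It fails at once if the tin is moved more than 30 mm (distance of tin from where it was at the start of the episode above 0.03 m).
It fails at once if the gouge is moved more than 30 mm (distance of gouge from where it was at the start of the episode above 0.03 m).
It fails at once if the spare blank is moved more than 30 mm (distance of spare_blank from where it was at the start of the episode above 0.03 m).
It also fails if it takes over 45 s, if anything falls off the work surface, if the arm or the gripper's body presses on something with over 40 N, if the wrist force passes 120 N, or if a joint passes its speed limit or range.

## Working session

There is one attempt and no reset: what is moved stays moved. The work goes in short steps, Python scripts to look and compute and a tool call to move; the robot and the scene stay as the last step left them, time stands still between calls to the robot, and variables do not carry over. Pictures are saved under pics/ and viewed, and the job is handed in when it is done.

Besides the shell and the picture viewer there is one more tool, called after ">>>" by a JSON object that holds its "api" and its "payload", one argument or row to a line. drive_tool: Moves the arm, as the interface text tells. Its arguments: {"type":"object","properties":{"series":{"type":"array"},"hand":{"type":"number"},"newtons":{"type":"number"}},"required":["series"]}

```bash
mkdir -p pics; ls; python3 - <<'E'
from cell import *
import cv2,numpy as np
s=read_state();print(s,nose_length)
for n in("scene","top","wrist"):
    m=camera_model(n);print(n,{k:np.round(v,4).tolist() for k,v in m.items()})
    cv2.imwrite(f"pics/{n}0.png",get_image(n))
E
```

```text
pics
{'t': 0.0, 'joints': array([ 1.28409698,  0.32183439, -0.07008656,  1.45165451,  0.02259903,
        1.37078803, -0.05690979]), 'qvel': array([-0.00070518, -0.00014128,  0.00109354, -0.00039716, -0.00173494,
       -0.00063859, -0.00038817]), 'tau': array([ 4.96910325e-04, -4.91293788e+01, -4.03623031e-01, -3.12533033e+01,
       -6.39680726e-02,  4.38070914e-02,  1.81966166e-04]), 'tcp_pos': array([ 0.19238885, -0.62034162,  0.23846438]), 'ee_rot': array([-3.10428469e+00, -4.70470580e-01,  5.93575798e-04]), 'contact_force': array([ 0.59233743, -0.49466237,  1.13609441]), 'torque': array([-0.01327032, -0.00159071,  0.02916966]), 'width': 0.08674724454082416} 0.017
scene {'camera_matrix': [[526.5697, 0.0, 318.3731], [0.0, 526.5697, 236.0253], [0.0, 0.0, 1.0]], 'R': [[-0.1803, 0.9835, -0.0138], [0.7235, 0.1231, -0.6793], [-0.6664, -0.1325, -0.7337]], 't': [-0.0007, -0.2939, 1.8482]}
top {'camera_matrix': [[461.7446, 0.0, 319.0373], [0.0, 461.7446, 237.7034], [0.0, 0.0, 1.0]], 'R': [[-0.0238, -0.9993, -0.0288], [-0.9798, 0.0291, -0.198], [0.1987, 0.0235, -0.9798]], 't': [0.124, 0.5396, 1.2725]}
wrist {'camera_matrix': [[338.0663, 0.0, 318.7891], [0.0, 338.0663, 241.8602], [0.0, 0.0, 1.0]], 'R': [[0.2951, -0.9555, -0.0028], [-0.9208, -0.2852, 0.2662], [-0.2551, -0.076, -0.9639]], 't': [-0.6482, -0.0308, 0.3922]}
```

View pics/scene0.png

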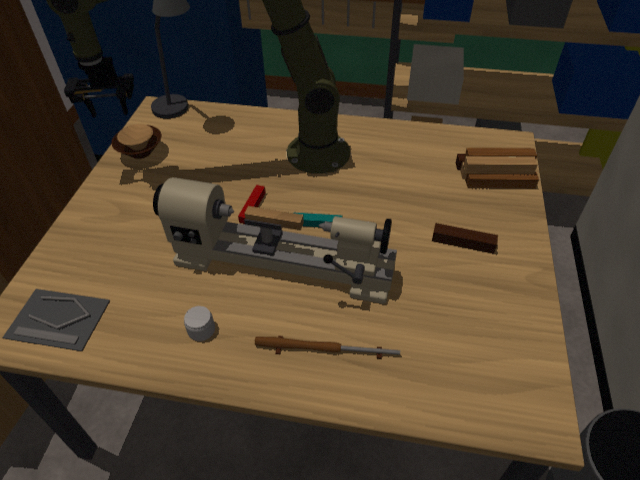

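View pics/top0.png

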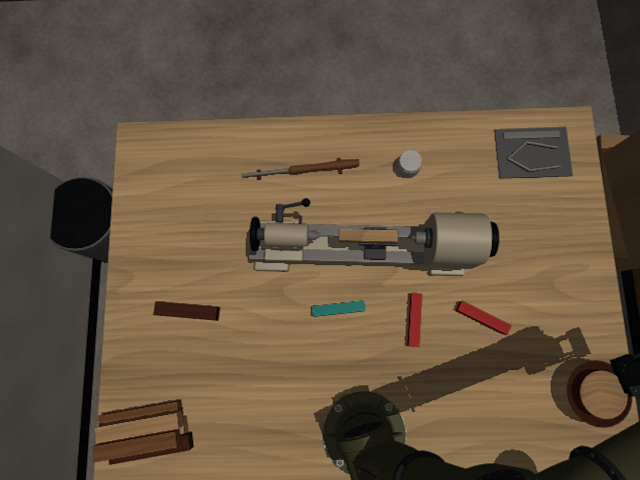

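View pics/wrist0.png

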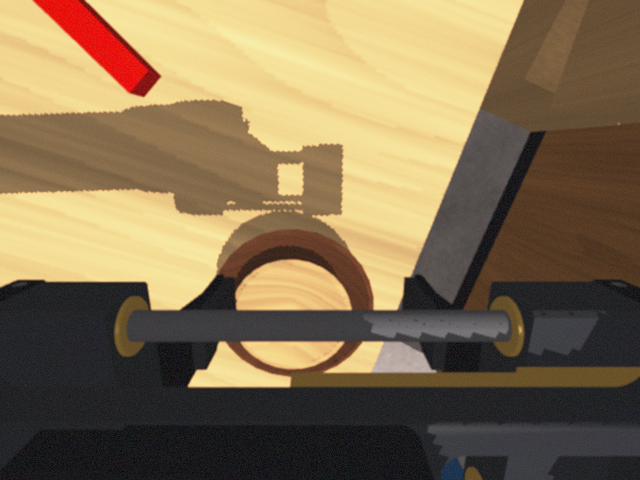

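```bash
cat > h.py <<'E'
from cell import *
import cv2,numpy as np
def ray(n,u,v,z,m=None):
    m=m or camera_model(n);K=np.array(m["camera_matrix"]);R=np.array(m["R"]);t=np.array(m["t"])
    c=-R.T@t;d=R.T@np.linalg.solve(K,[u,v,1.]);return c+d*(z-c[2])/d[2]
def proj(n,X,m=None):
    m=m or camera_model(n);p=np.array(m["camera_matrix"])@(np.array(m["R"])@np.array(X,float)+np.array(m["t"]));return p[:2]/p[2]
def tri(l):
    A=[];b=[]
    for n,u,v,m in l:
        m=m or camera_model(n);K=np.array(m["camera_matrix"]);R=np.array(m["R"]);t=np.array(m["t"])
        c=-R.T@t;d=R.T@np.linalg.solve(K,[u,v,1.]);d/=np.linalg.norm(d);P=np.eye(3)-np.outer(d,d);A.append(P);b.append(P@c)
    return np.linalg.lstsq(np.vstack(A),np.hstack(b),rcond=None)[0]
E
python3 - <<'E'
import cv2
a=cv2.imread("pics/top0.png")[185:285,235:515];cv2.imwrite("pics/top0c.png",cv2.resize(a,(784,280),interpolation=cv2.INTER_CUBIC))
a=cv2.imread("pics/scene0.png")[170:310,145:405];cv2.imwrite("pics/scene0c.png",cv2.resize(a,(780,420),interpolation=cv2.INTER_CUBIC))
E
```

```text
(no output)
```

View pics/top0c.png

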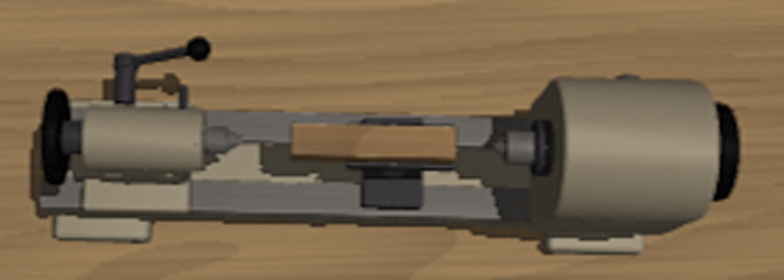

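View pics/scene0c.png

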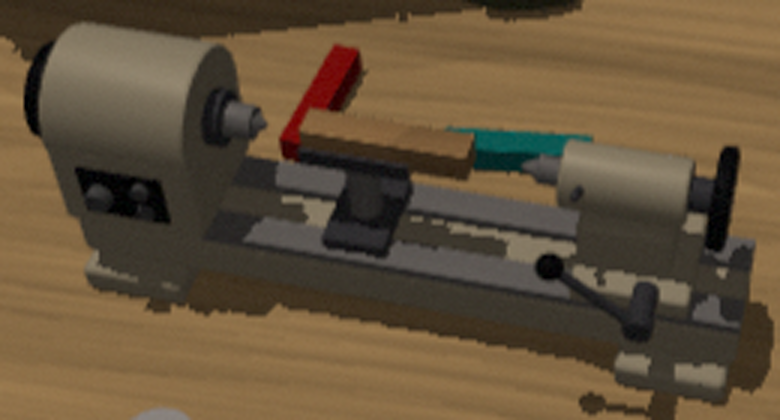

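```bash
python3 - <<'E'
from h import *
T=lambda x,y:(235+(x+.5)/2.8-.5,185+(y+.5)/2.8-.5)
S=lambda x,y:(145+(x+.5)/3-.5,170+(y+.5)/3-.5)
P={}
for n,a,b,z in[("drive",(487,148),(263,122),.185),("tail",(240,138),(523,167),.185),("knob",(199,47),(550,266),.16),("wheel",(57,137),(724,198),.185)]:
    x=tri([("top",*T(*a),None),("scene",*S(*b),None)]);P[n]=x
    print(n,x.round(4),"top@z",ray("top",*T(*a),z)[:2].round(4),"scene@z",ray("scene",*S(*b),z)[:2].round(4))
d=P["tail"]-P["drive"];print("yaw of bed y",np.degrees(np.arctan2(-d[0],d[1])),np.linalg.norm(d))
for c in[(293,122),(455,126),(455,160),(291,158)]:print("blank",ray("top",*T(*c),.2).round(4))
for n,c in[("top",(187,310))]:print(ray(n,*c,.04).round(3))
E
```

```text
drive [ 0.5109 -0.1287  0.187 ] top@z [ 0.5101 -0.1243] scene@z [ 0.509  -0.1345]
tail [0.5261 0.1021 0.1864] top@z [0.5263 0.1027] scene@z [0.5249 0.1012]
knob [0.6188 0.1402 0.1712] top@z [0.6221 0.1405] scene@z [0.6093 0.139 ]
wheel [0.5323 0.2732 0.185 ] top@z [0.5323 0.273 ] scene@z [0.5322 0.2735]
yaw of bed y -3.773147080413309 0.23123489478152576
blank [0.5366 0.0535 0.2   ]
blank [ 0.5284 -0.094   0.2   ]
blank [ 0.4969 -0.0922  0.2   ]
blank [0.5031 0.0564 0.2   ]
[0.347 0.491 0.04 ]
```

Candidates for the blank, in top-image pixels:
- brown bar in the cradle at (369,236)
- red bars at (415,320) and (483,317)
- turquoise bar at (338,309)
- dark spare blank at (187,310)

The choice is the brown bar in the cradle at (369,236). The crop confirms it lies on the cradle between the two cones. Its ray-cast size is about 148 x 32 mm, as it should be.

Next I plan the transit.

```bash
cat >> h.py <<'E'
from scipy.spatial.transform import Rotation as Ro
def info():
    s=read_state();R=Ro.from_rotvec(s["ee_rot"]).as_matrix()
    print("t",round(s["t"],2),"tcp",s["tcp_pos"].round(4),"toolx deg",round(np.degrees(np.arctan2(R[1,0],R[0,0])),2),"F",s["contact_force"].round(2),"w",round(s["width"],4),"J",s["joints"].round(2));return s,R
def shift(X,yaw=None):
    s,R=info();d=R.T@(np.array(X)-s["tcp_pos"])*1000
    a=0 if yaw is None else -((np.radians(yaw)-np.arctan2(R[1,0],R[0,0])+np.pi)%(2*np.pi)-np.pi)
    print("shift",d.round(1),"turn",round(a,3));return d,a
E
python3 - <<'E'
from h import *
s,R=info()
m=camera_model("wrist");c=-np.array(m["R"]).T@np.array(m["t"]);print("cam in tool",(R.T@(c-s["tcp_pos"])).round(3))
shift([.30,-.55,.42]);shift([.58,-.2,.42]);shift([.54,.37,.40],87)
E
```

```text
t 0.15 tcp [ 0.1924 -0.6205  0.2387] toolx deg 17.23 F [-0.   -0.7   0.68] w 0.087 J [ 1.28  0.32 -0.07  1.45  0.02  1.37 -0.06]
cam in tool [ 0.074 -0.    -0.146]
t 0.15 tcp [ 0.1924 -0.6205  0.2387] toolx deg 17.23 F [-0.   -0.7   0.68] w 0.087 J [ 1.28  0.32 -0.07  1.45  0.02  1.37 -0.06]
shift [ 123.6  -35.7 -181.3] turn 0
t 0.15 tcp [ 0.1924 -0.6205  0.2387] toolx deg 17.23 F [-0.   -0.7   0.68] w 0.087 J [ 1.28  0.32 -0.07  1.45  0.02  1.37 -0.06]
shift [ 494.7 -287.  -180.9] turn 0
t 0.15 tcp [ 0.1924 -0.6205  0.2387] toolx deg 17.23 F [-0.   -0.7   0.68] w 0.087 J [ 1.28  0.32 -0.07  1.45  0.02  1.37 -0.06]
shift [ 625.4 -843.2 -160.1] turn -1.218
```

>>> {"api": "drive_tool", "payload": {
  "series": [
    [[20, -5, -45], 0],
    [[45, -10, -90], 0],
    [[75, -20, -135], 0],
    [[110, -35, -170], 0],
    [[150, -60, -180], -0.1],
    [[190, -85, -180], -0.2],
    [[230, -110, -180], -0.3],
    [[270, -135, -180], -0.4],
    [[310, -160, -180], -0.5],
    [[350, -190, -180], -0.5],
    [[390, -220, -180], -0.6],
    [[430, -250, -180], -0.6],
    [[470, -280, -180], -0.6],
    [[495, -310, -180], -0.6]
  ],
  "hand": 1,
  "newtons": 20
}}

```text
t: 1.55
tcp_pos: [0.575, -0.1751, 0.4186]
ee_rot: [-2.825, -1.37, -0.0]
contact_force: [0.4, -0.6, -0.3]
width: 0.0004
```

```bash
python3 - <<'E'
from h import *
shift([.54,.37,.40],87)
E
```

```text
t 1.55 tcp [ 0.575  -0.1751  0.4186] toolx deg 51.75 F [ 0.36 -0.56 -0.32] w 0.0004 J [ 0.64  0.23 -0.49  1.24  0.11  1.7  -0.49]
shift [ 406.4 -365.    19.4] turn -0.615
```

>>> {"api": "drive_tool", "payload": {
  "series": [
    [[30, -27, 0], -0.05],
    [[60, -54, 0], -0.1],
    [[90, -81, 0], -0.15],
    [[120, -108, 0], -0.2],
    [[150, -135, 0], -0.25],
    [[180, -162, 0], -0.3],
    [[210, -189, 0], -0.35],
    [[240, -216, 0], -0.4],
    [[270, -243, 0], -0.45],
    [[300, -270, 5], -0.5],
    [[330, -297, 10], -0.55],
    [[360, -324, 15], -0.6],
    [[390, -351, 20], -0.615],
    [[406, -365, 20], -0.615],
    [[406, -365, 20], -0.615],
    [[406, -365, 20], -0.615]
  ]
}}

```text
t: 3.15
tcp_pos: [0.5395, 0.3668, 0.399]
ee_rot: [2.281, 2.16, -0.002]
contact_force: [0.3, -0.3, 0.0]
width: 0.0005
```

```bash
python3 - <<'E'
from h import *
info()
m=camera_model("wrist");cv2.imwrite("pics/wrist1.png",get_image("wrist"));import json
json.dump({k:np.array(v).tolist() for k,v in m.items()},open("w1.json","w"))
cv2.imwrite("pics/top1.png",get_image("top"))
E
```

```text
t 3.15 tcp [0.5395 0.3668 0.399 ] toolx deg 86.89 F [ 0.34 -0.3   0.05] w 0.0005 J [-0.08  0.41 -0.83  1.13  0.3   1.72 -0.88]
```

View pics/wrist1.png

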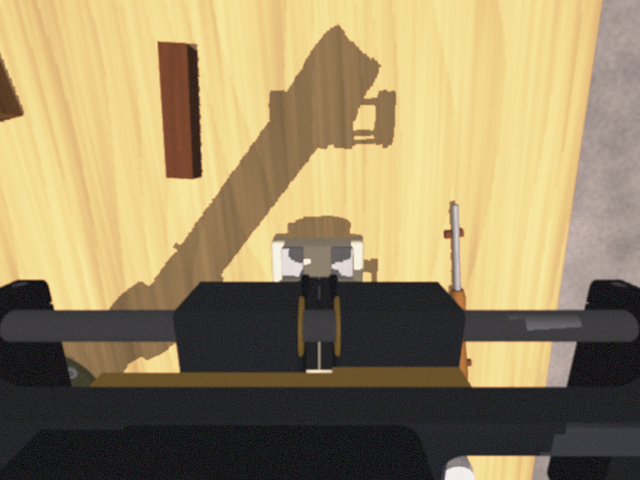

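View pics/top1.png

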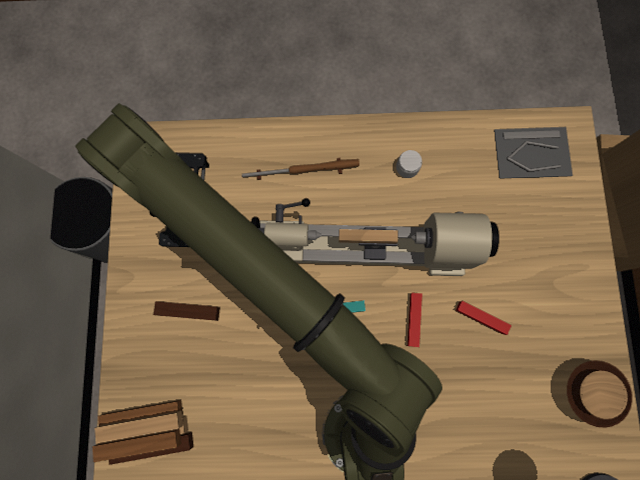

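>>> {"api": "drive_tool", "payload": {
  "series": [
    [[0, -1, 40], 0],
    [[0, -2, 80], 0],
    [[0, -3, 120], 0],
    [[0, -4, 150], 0],
    [[0, -5, 175], 0],
    [[0, -5, 190], 0],
    [[0, -5, 198], 0],
    [[0, -5, 198], 0],
    [[-10, -5, 198], 0],
    [[-25, -5, 198], 0],
    [[-40, -5, 198], 0],
    [[-50, -5, 198], 0],
    [[-55, -5, 198], 0],
    [[-55, -5, 198], 0]
  ]
}}

```text
t: 4.65
tcp_pos: [0.5321, 0.3114, 0.2022]
ee_rot: [2.282, 2.157, 0.001]
contact_force: [0.0, 1.1, -0.9]
width: 0.0005
```

```bash
python3 - <<'E'
from h import *
info()
a=get_image("scene");cv2.imwrite("pics/scene2.png",cv2.resize(a[150:310,145:445],(750,400),interpolation=cv2.INTER_CUBIC))
E
```

```text
t 4.65 tcp [0.5321 0.3114 0.2022] toolx deg 86.77 F [ 0.03  1.12 -0.88] w 0.0005 J [ 0.08  0.38 -0.82  1.57  0.28  1.32 -0.83]
```

View pics/scene2.png

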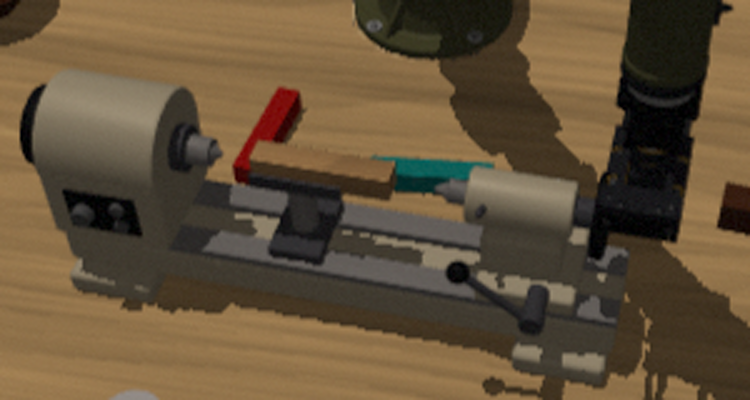

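>>> {"api": "drive_tool", "payload": {
  "series": [
    [[-4, 0, 0], 0],
    [[-8, 0, 0], 0],
    [[-12, 0, 0], 0],
    [[-16, 0, 0], 0],
    [[-20, 0, 0], 0],
    [[-24, 0, 0], 0]
  ]
}}

```text
t: 5.3
tcp_pos: [0.5303, 0.2908, 0.2016]
ee_rot: [-2.278, -2.159, -0.008]
contact_force: [3.6, 9.5, -4.9]
width: 0.0003
```

>>> {"api": "drive_tool", "payload": {
  "series": [
    [[-3, 0, 0], 0],
    [[-6, 0, 0], 0],
    [[-9, 0, 0], 0],
    [[-12, 0, 0], 0]
  ]
}}

```text
t: 5.7
tcp_pos: [0.5297, 0.2799, 0.2016]
ee_rot: [-2.276, -2.16, -0.01]
contact_force: [4.0, 9.0, -5.2]
width: 0.0005
```

```bash
python3 - <<'E'
from h import *
info()
a=get_image("scene");cv2.imwrite("pics/scene3.png",cv2.resize(a[190:270,205:405],(800,320),interpolation=cv2.INTER_CUBIC))
E
```

```text
t 5.7 tcp [0.5297 0.2799 0.2016] toolx deg 87.0 F [ 3.98  9.02 -5.23] w 0.0005 J [ 0.15  0.33 -0.83  1.62  0.25  1.3  -0.77]
```

View pics/scene3.png

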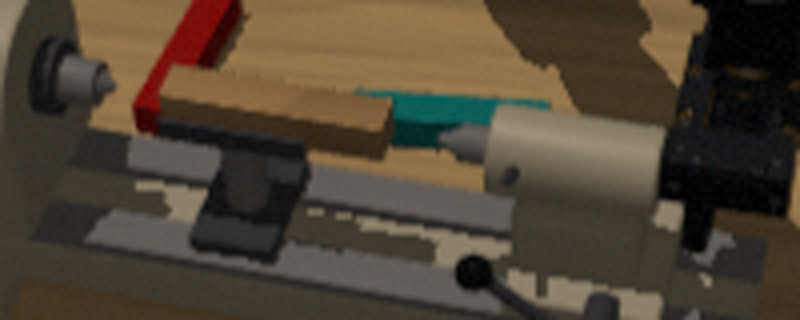

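>>> {"api": "drive_tool", "payload": {
  "series": [
    [[-3, 0, 0], 0],
    [[-6, 0, 0], 0],
    [[-9, 0, 0], 0],
    [[-12, 0, 0], 0],
    [[-15, 0, 0], 0],
    [[-18, 0, 0], 0],
    [[-21, 0, 0], 0],
    [[-24, 0, 0], 0],
    [[-27, 0, 0], 0],
    [[-30, 0, 0], 0],
    [[-33, 0, 0], 0],
    [[-36, 0, 0], 0],
    [[-39, 0, 0], 0],
    [[-42, 0, 0], 0],
    [[-45, 0, 0], 0],
    [[-48, 0, 0], 0],
    [[-50, 0, 0], 0]
  ]
}}

```text
t: 7.45
tcp_pos: [0.527, 0.2301, 0.2016]
ee_rot: [-2.276, -2.161, -0.01]
contact_force: [4.5, 9.0, -5.5]
width: 0.0004
```

```bash
python3 - <<'E'
from h import *
info()
a=get_image("scene");cv2.imwrite("pics/scene4.png",cv2.resize(a[190:270,205:405],(800,320),interpolation=cv2.INTER_CUBIC))
a=get_image("top");cv2.imwrite("pics/top4.png",cv2.resize(a[190:280,235:455],(792,324),interpolation=cv2.INTER_CUBIC))
E
```

```text
t 7.45 tcp [0.527  0.2301 0.2016] toolx deg 87.01 F [ 4.5   8.95 -5.47] w 0.0004 J [ 0.25  0.27 -0.82  1.68  0.2   1.28 -0.66]
```

View pics/scene4.png

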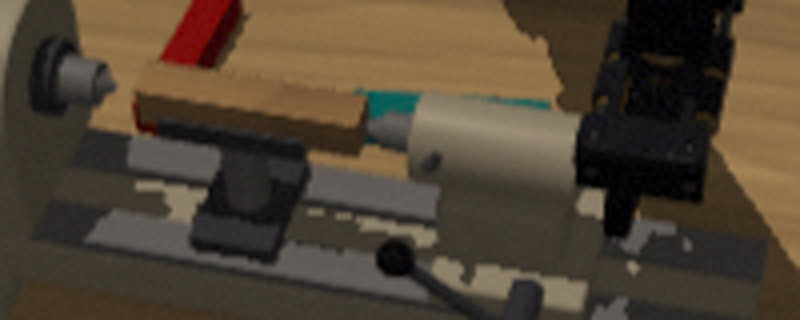

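View pics/top4.png

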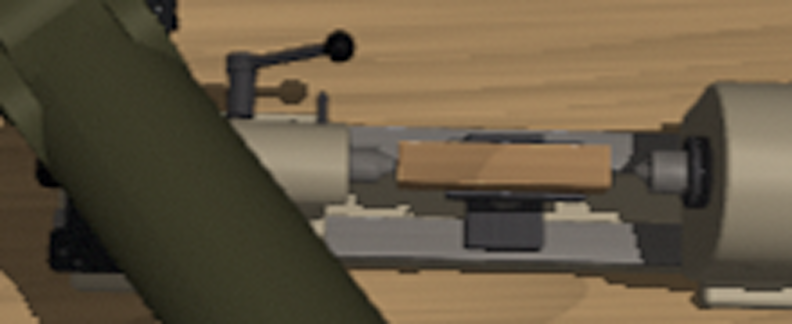

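>>> {"api": "drive_tool", "payload": {
  "series": [
    [[-3, 0, 0], 0],
    [[-5, 0, 0], 0],
    [[-7, 0, 0], 0],
    [[-9, 0, 0], 0],
    [[-10, 0, 0], 0],
    [[-10, 0, 0], 0]
  ]
}}

```text
t: 8.15
tcp_pos: [0.5265, 0.2198, 0.2016]
ee_rot: [-2.277, -2.16, -0.009]
contact_force: [3.4, 8.3, -4.1]
width: 0.0004
```

```bash
python3 - <<'E'
from h import *
info()
a=get_image("scene");cv2.imwrite("pics/scene5.png",cv2.resize(a[190:250,205:335],(780,360),interpolation=cv2.INTER_CUBIC))
a=get_image("top");cv2.imwrite("pics/top5.png",cv2.resize(a[215:265,325:455],(780,300),interpolation=cv2.INTER_CUBIC))
E
```

```text
t 8.15 tcp [0.5265 0.2198 0.2016] toolx deg 86.99 F [ 3.41  8.35 -4.13] w 0.0004 J [ 0.27  0.26 -0.82  1.69  0.19  1.28 -0.64]
```

View pics/scene5.png

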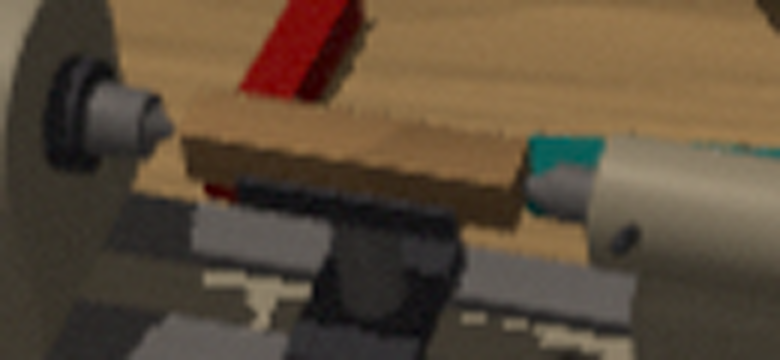

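View pics/top5.png

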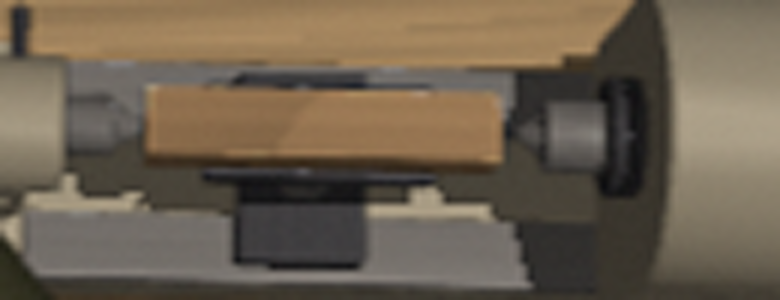

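>>> {"api": "drive_tool", "payload": {
  "series": [
    [[-1, 0, 0], 0],
    [[-2, 0, 0], 0],
    [[-3, 0, 0], 0],
    [[-3, 0, 0], 0]
  ]
}}

```text
t: 8.65
tcp_pos: [0.5263, 0.217, 0.2017]
ee_rot: [-2.277, -2.161, -0.009]
contact_force: [3.5, 7.6, -4.2]
width: 0.0006
```

>>> {"api": "drive_tool", "payload": {
  "series": [
    [[-1, 0, 0], 0],
    [[-2, 0, 0], 0],
    [[-2, 0, 0], 0]
  ]
}}

```text
t: 8.95
tcp_pos: [0.5262, 0.215, 0.2017]
ee_rot: [-2.277, -2.161, -0.009]
contact_force: [3.0, 8.6, -4.7]
width: 0.0004
```

>>> {"api": "drive_tool", "payload": {
  "series": [
    [[-1, 0, 0], 0],
    [[-2, 0, 0], 0],
    [[-2, 0, 0], 0]
  ]
}}

```text
t: 9.25
tcp_pos: [0.5261, 0.213, 0.2016]
ee_rot: [-2.277, -2.161, -0.009]
contact_force: [4.0, 7.8, -4.5]
width: 0.0005
```

>>> {"api": "drive_tool", "payload": {
  "series": [
    [[-1, 0, 0], 0],
    [[-1, 0, 0], 0]
  ]
}}

```text
t: 9.45
tcp_pos: [0.5261, 0.212, 0.2016]
ee_rot: [-2.277, -2.161, -0.01]
contact_force: [4.0, 7.8, -5.0]
width: 0.0005
```

```bash
python3 - <<'E'
from h import *
info()
a=get_image("scene");cv2.imwrite("pics/scene6.png",cv2.resize(a[190:250,205:335],(780,360),interpolation=cv2.INTER_CUBIC))
a=get_image("top");cv2.imwrite("pics/top6.png",cv2.resize(a[215:265,325:455],(780,300),interpolation=cv2.INTER_CUBIC))
E
```

```text
t 9.45 tcp [0.5261 0.212  0.2016] toolx deg 87.0 F [ 3.99  7.78 -5.01] w 0.0005 J [ 0.28  0.25 -0.81  1.69  0.19  1.27 -0.62]
```

View pics/scene6.png

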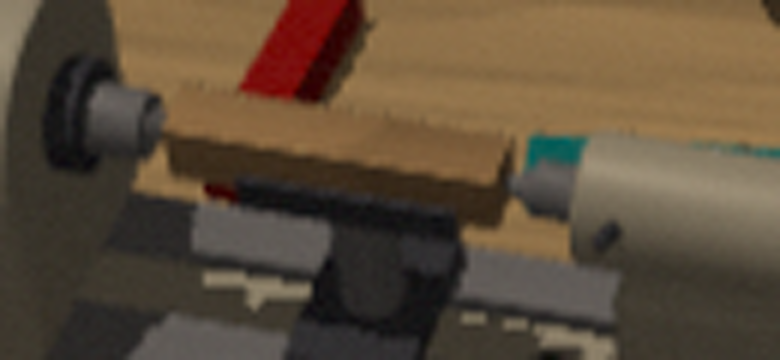

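View pics/top6.png

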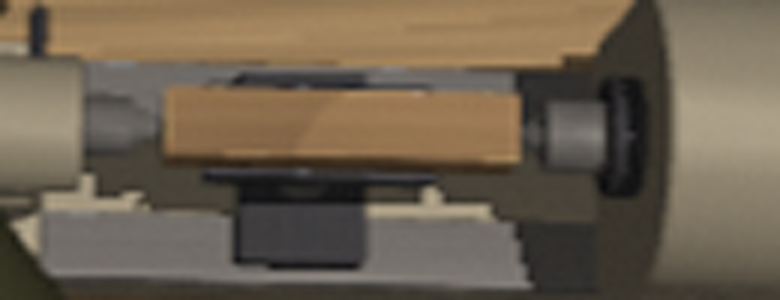

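>>> {"api": "drive_tool", "payload": {
  "series": [
    [[-0.5, 0, 0], 0],
    [[-1, 0, 0], 0],
    [[-1, 0, 0], 0]
  ]
}}

```text
t: 9.85
tcp_pos: [0.526, 0.2111, 0.2016]
ee_rot: [-2.277, -2.161, -0.01]
contact_force: [4.1, 8.1, -4.7]
width: 0.0004
```

>>> {"api": "drive_tool", "payload": {
  "series": [
    [[-0.5, 0, 0], 0],
    [[-1, 0, 0], 0],
    [[-1, 0, 0], 0]
  ]
}}

```text
t: 10.15
tcp_pos: [0.5259, 0.2101, 0.2017]
ee_rot: [-2.277, -2.161, -0.01]
contact_force: [4.1, 8.3, -4.5]
width: 0.0004
```

>>> {"api": "drive_tool", "payload": {
  "series": [
    [[-0.5, 0, 0], 0],
    [[-1, 0, 0], 0],
    [[-1, 0, 0], 0]
  ]
}}

```text
t: 10.45
tcp_pos: [0.526, 0.2099, 0.2017]
ee_rot: [-2.276, -2.161, -0.011]
contact_force: [4.5, 8.9, -5.8]
width: 0.0006
```

>>> {"api": "drive_tool", "payload": {
  "series": [
    [[-0.5, 0, 0], 0],
    [[-0.5, 0, 0], 0]
  ]
}}

```text
t: 10.65
tcp_pos: [0.5259, 0.2098, 0.2017]
ee_rot: [-2.275, -2.161, -0.012]
contact_force: [4.6, 10.3, -5.6]
width: 0.0006
```

>>> {"api": "drive_tool", "payload": {
  "series": [
    [[-0.5, 0, 0], 0],
    [[-0.5, 0, 0], 0]
  ]
}}

```text
t: 10.85
tcp_pos: [0.5259, 0.2098, 0.2017]
ee_rot: [-2.275, -2.161, -0.013]
contact_force: [4.3, 11.8, -6.3]
width: 0.0005
```

```bash
python3 - <<'E'
from h import *
info()
a=get_image("scene");cv2.imwrite("pics/scene7.png",cv2.resize(a[190:250,205:335],(780,360),interpolation=cv2.INTER_CUBIC))
a=get_image("top");cv2.imwrite("pics/top7.png",cv2.resize(a[215:265,325:455],(780,300),interpolation=cv2.INTER_CUBIC))
E
```

```text
t 10.85 tcp [0.5259 0.2098 0.2017] toolx deg 87.07 F [ 4.28 11.84 -6.26] w 0.0005 J [ 0.29  0.25 -0.81  1.7   0.18  1.27 -0.62]
```

View pics/scene7.png

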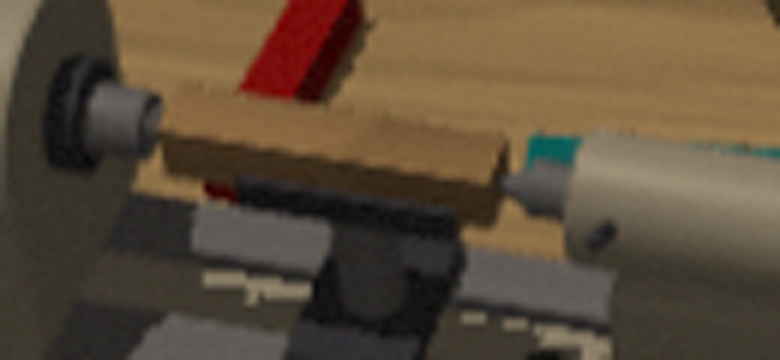

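View pics/top7.png

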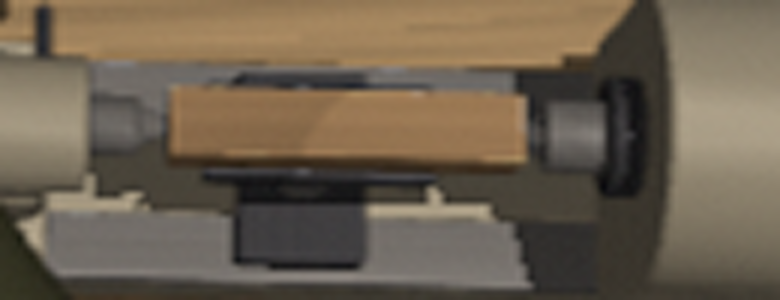

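>>> {"api": "drive_tool", "payload": {
  "series": [
    [[2, 0, 0], 0],
    [[4, 0, 0], 0],
    [[8, 0, 0], 0],
    [[20, 0, 0], 0],
    [[40, 0, 0], 0],
    [[60, 0, 0], 0],
    [[70, 0, -40], 0],
    [[70, 0, -85], 0],
    [[70, 20, -130], 0],
    [[70, 50, -160], 0],
    [[70, 90, -170], 0],
    [[70, 130, -170], 0],
    [[70, 170, -170], 0],
    [[70, 170, -170], 0]
  ]
}}

```text
t: 12.35
tcp_pos: [0.7039, 0.2627, 0.3656]
ee_rot: [-2.287, -2.151, 0.007]
contact_force: [-0.4, -1.0, -2.1]
width: 0.0008
```

```bash
python3 - <<'E'
from h import *
info()
a=get_image("scene");cv2.imwrite("pics/scene8f.png",a);cv2.imwrite("pics/scene8.png",cv2.resize(a[190:290,205:405],(800,400),interpolation=cv2.INTER_CUBIC))
a=get_image("top");cv2.imwrite("pics/top8f.png",a);cv2.imwrite("pics/top8.png",cv2.resize(a[185:265,255:455],(800,320),interpolation=cv2.INTER_CUBIC))
E
```

```text
t 12.35 tcp [0.7039 0.2627 0.3656] toolx deg 86.51 F [-0.36 -1.04 -2.1 ] w 0.0008 J [-0.03  0.64 -0.75  0.86  0.42  1.76 -0.65]
```

View pics/scene8.png

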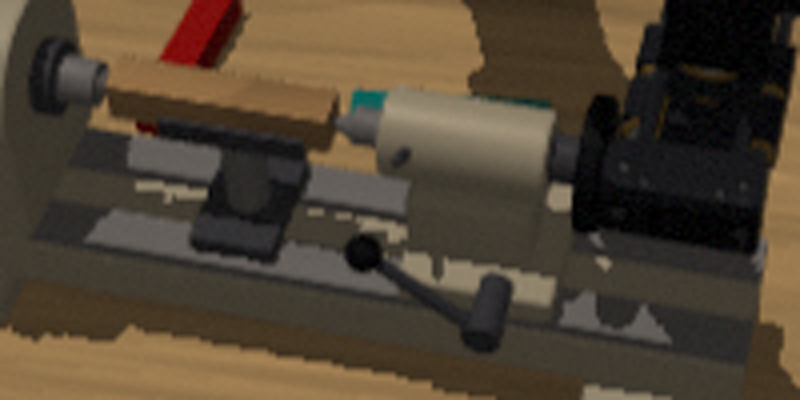

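View pics/top8.png

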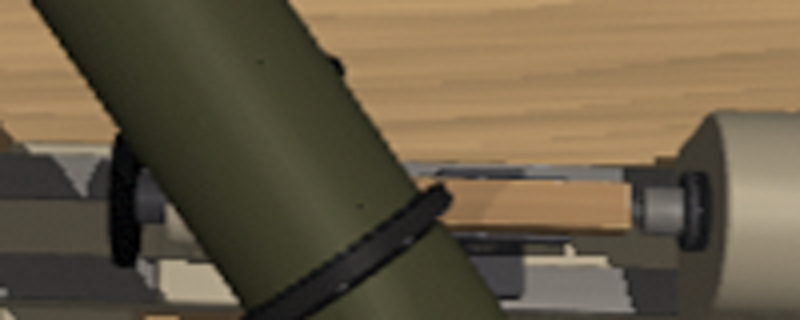

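```bash
python3 - <<'E'
from h import *
u=np.array([.053,.9986,0])
print("scene now",ray("scene",295.4,252.4,.179).round(4))
k=ray("top",329.2,202.3,.179);print("top4",k.round(4),"shifted",(k-.0203*u).round(4))
# scene4 knob (396,257)
k=ray("scene",205+396.5/4-.5,190+257.5/4-.5,.179);print("scene4",k.round(4),(k-.0203*u).round(4))
print(tri([("top",329.2,202.3,None),("scene",205+396.5/4-.5,190+257.5/4-.5,None)]).round(4))
# head/axle in scene
print("axle end scene",ray("scene",205+483/4,190+325/4,.112).round(4))
shift([.613,.065,.30],-3);
E
```

```text
scene now [0.6199 0.0594 0.179 ]
top4 [0.6124 0.0775 0.179 ] shifted [0.6113 0.0572 0.179 ]
scene4 [0.6212 0.0803 0.179 ] [0.6201 0.0601 0.179 ]
[0.6145 0.0781 0.171 ]
axle end scene [0.6126 0.1337 0.112 ]
t 12.45 tcp [0.6995 0.2654 0.3691] toolx deg 86.82 F [-0.12 -0.01  0.61] w 0.0005 J [-0.03  0.63 -0.75  0.87  0.42  1.77 -0.65]
shift [-204.9  -75.    69.4] turn 1.568
```

>>> {"api": "drive_tool", "payload": {
  "series": [
    [[-20, -7, 0], 0.14],
    [[-40, -14, 0], 0.28],
    [[-60, -21, 0], 0.42],
    [[-80, -28, 0], 0.56],
    [[-100, -35, 0], 0.7],
    [[-120, -42, 0], 0.84],
    [[-140, -49, 0], 0.98],
    [[-160, -56, 0], 1.12],
    [[-180, -63, 0], 1.26],
    [[-200, -70, 20], 1.4],
    [[-210, -75, 40], 1.54],
    [[-212, -75, 60], 1.57],
    [[-212, -75, 80], 1.57],
    [[-212, -75, 80], 1.57]
  ]
}}

```text
t: 13.85
tcp_pos: [0.6099, 0.0578, 0.2896]
ee_rot: [3.139, -0.084, -0.007]
contact_force: [-0.3, 0.1, 0.5]
width: 0.0005
```

```bash
python3 - <<'E'
from h import *
shift([.613,.057,.22],-3)
a=get_image("scene");cv2.imwrite("pics/scene9.png",cv2.resize(a[150:290,205:405],(800,560),interpolation=cv2.INTER_CUBIC))
a=get_image("wrist");cv2.imwrite("pics/wrist9.png",a)
E
```

```text
t 13.85 tcp [0.6099 0.0578 0.2896] toolx deg -3.06 F [-0.3   0.13  0.53] w 0.0005 J [ 0.29  0.27 -0.52  1.45  0.13  1.46 -1.86]
shift [ 3.5  0.5 69.6] turn -0.001
```

View pics/scene9.png

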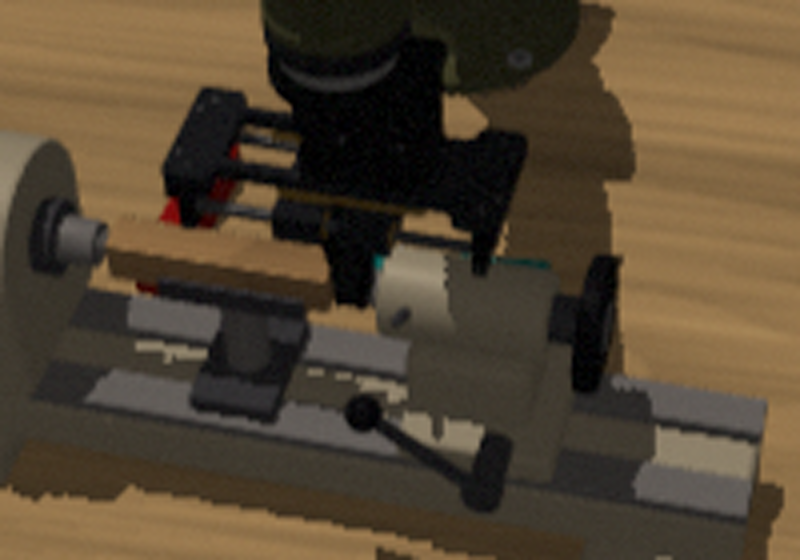

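View pics/wrist9.png

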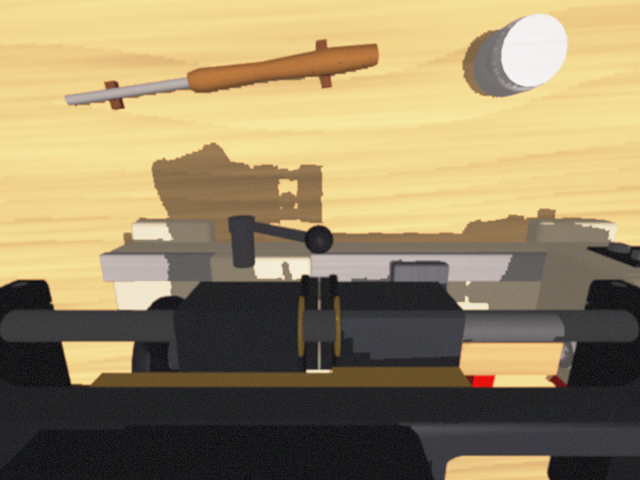

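```bash
python3 - <<'E'
from h import *
w=("wrist",318.5,239.5,None); s=("scene",295.4,252.4,None)
print(tri([w,s]).round(4), ray("wrist",318.5,239.5,.173).round(4),ray("wrist",318.5,239.5,.179).round(4))
for z in(.2,.22,.24,.26,.28):print(z,ray("scene",205+480/4,150+272/4,z).round(3))
# axle outer end top in wrist ~ (241,218)
print(ray("wrist",241,222,.112).round(4))
E
```

```text
[0.6146 0.0587 0.1731] [0.6143 0.0594 0.173 ] [0.6159 0.0593 0.179 ]
0.2 [0.511 0.114 0.2  ]
0.22 [0.53  0.118 0.22 ]
0.24 [0.55  0.121 0.24 ]
0.26 [0.569 0.125 0.26 ]
0.28 [0.589 0.128 0.28 ]
[0.6199 0.1358 0.112 ]
```

```bash
python3 - <<'E'
from h import *
for z in(.24,.26,.28,.3,.32,.34):print(z,ray("scene",205+190/4,150+225/4,z).round(3),ray("scene",205+480/4,150+272/4,z).round(3),"tip",ray("scene",205+352/4,150+303/4,z).round(3))
# project expected body corners
R=Ro.from_rotvec(read_state()["ee_rot"]).as_matrix();t=read_state()["tcp_pos"]
for c in[(.0375,.095,-.053),(-.0375,.095,-.053),(.0375,-.095,-.053),(-.0375,-.095,-.053),(0,.0,.017),(0,0,0)]:
    p=proj("scene",t+R@np.array(c));print(c,((p-[205,150])*4).round(0))
    print("   w",proj("wrist",t+R@np.array(c)).round(0))
E
```

```text
0.24 [ 0.539 -0.065  0.24 ] [0.55  0.121 0.24 ] tip [0.589 0.05  0.24 ]
0.26 [ 0.559 -0.057  0.26 ] [0.569 0.125 0.26 ] tip [0.607 0.055 0.26 ]
0.28 [ 0.579 -0.05   0.28 ] [0.589 0.128 0.28 ] tip [0.626 0.06  0.28 ]
0.3 [ 0.599 -0.042  0.3  ] [0.608 0.132 0.3  ] tip [0.645 0.065 0.3  ]
0.32 [ 0.618 -0.035  0.32 ] [0.628 0.135 0.32 ] tip [0.663 0.07  0.32 ]
0.34 [ 0.638 -0.027  0.34 ] [0.648 0.139 0.34 ] tip [0.682 0.075 0.34 ]
(0.0375, 0.095, -0.053) [166. 223.]
   w [646. 276.]
(-0.0375, 0.095, -0.053) [208. 135.]
   w [591. 476.]
(0.0375, -0.095, -0.053) [500. 276.]
   w [ -1. 277.]
(-0.0375, -0.095, -0.053) [529. 184.]
   w [ 53. 476.]
(0, 0.0, 0.017) [355. 290.]
   w [321. 295.]
(0, 0, 0) [353. 270.]
   w [321. 310.]
```

>>> {"api": "drive_tool", "payload": {
  "series": [
    [[4, 1, 30], 0],
    [[4, 2, 55], 0],
    [[4, 2, 70], 0],
    [[4, 2, 75], 0],
    [[4, 2, 75], 0],
    [[4, 2, 75], 0]
  ]
}}

```text
t: 14.55
tcp_pos: [0.6173, 0.0555, 0.2182]
ee_rot: [-3.14, 0.085, -0.004]
contact_force: [0.2, 0.7, -0.9]
width: 0.0005
```

```bash
python3 - <<'E'
from h import *
info()
a=get_image("scene");cv2.imwrite("pics/scene10.png",cv2.resize(a[170:290,205:405],(800,480),interpolation=cv2.INTER_CUBIC))
a=get_image("wrist");cv2.imwrite("pics/wrist10.png",a)
E
```

```text
t 14.55 tcp [0.6173 0.0555 0.2182] toolx deg -3.09 F [ 0.24  0.71 -0.88] w 0.0005 J [ 0.29  0.31 -0.51  1.55  0.15  1.32 -1.87]
```

View pics/scene10.png

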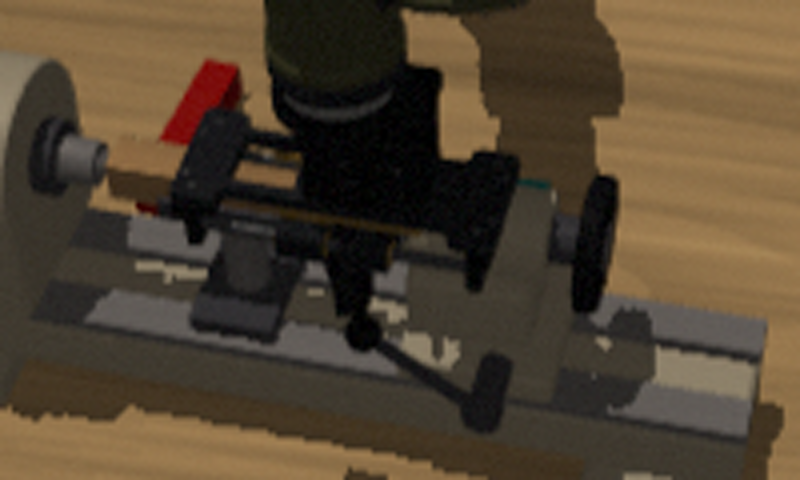

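View pics/wrist10.png

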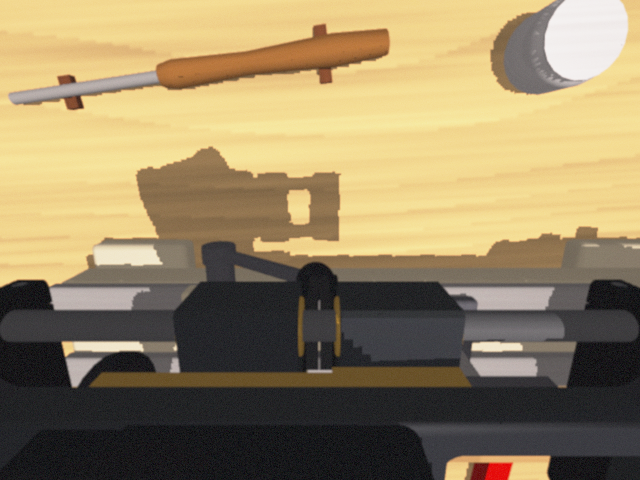

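>>> {"api": "drive_tool", "payload": {
  "series": [
    [[-2, 0, 6], 0],
    [[-2, 0, 12], 0],
    [[-2, 3, 17], 0],
    [[-2, 7, 23], 0],
    [[-2, 10, 28], 0],
    [[-2, 10, 28], 0]
  ]
}}

```text
t: 15.25
tcp_pos: [0.6136, 0.0439, 0.1874]
ee_rot: [3.14, -0.088, -0.002]
contact_force: [0.5, -0.5, -0.0]
width: 0.0004
```

```bash
python3 - <<'E'
from h import *
info()
a=get_image("scene");cv2.imwrite("pics/scene11.png",cv2.resize(a[170:290,205:405],(800,480),interpolation=cv2.INTER_CUBIC))
E
```

```text
t 15.25 tcp [0.6136 0.0439 0.1874] toolx deg -3.19 F [ 0.46 -0.5  -0.01] w 0.0004 J [ 0.3   0.32 -0.51  1.6   0.16  1.27 -1.86]
```

View pics/scene11.png

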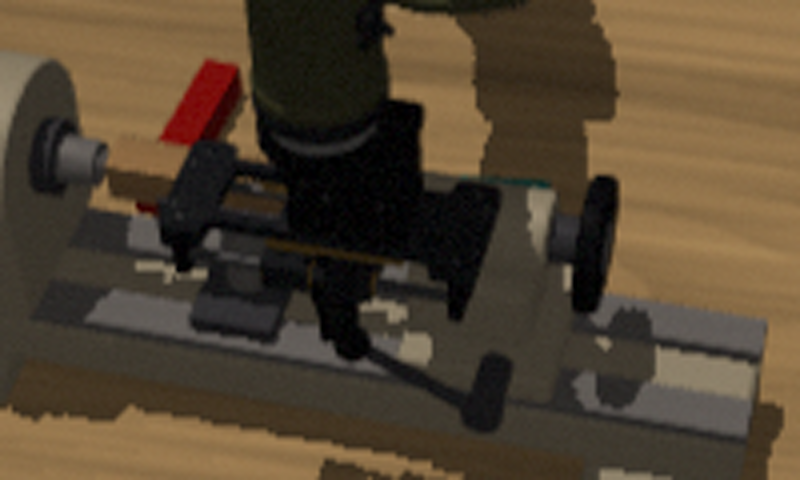

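>>> {"api": "drive_tool", "payload": {
  "series": [
    [[0, 1, 5], 0],
    [[0, 2, 10], 0],
    [[0, 3, 15], 0],
    [[0, 4, 20], 0],
    [[0, 5, 25], 0],
    [[0, 5, 30], 0],
    [[0, 6, 35], 0],
    [[0, 6, 39], 0],
    [[0, 6, 42], 0],
    [[0, 6, 42], 0]
  ]
}}

```text
t: 16.3
tcp_pos: [0.6133, 0.0396, 0.1459]
ee_rot: [-3.14, 0.085, 0.001]
contact_force: [0.2, 0.4, 0.4]
width: 0.0003
```

>>> {"api": "drive_tool", "payload": {
  "series": [
    [[0, 0, 1], 0],
    [[0, 0, 2], 0],
    [[0, 0, 2], 0]
  ]
}}

```text
t: 16.6
tcp_pos: [0.6136, 0.0395, 0.1445]
ee_rot: [-3.14, 0.085, 0.0]
contact_force: [0.0, -0.1, 0.6]
width: 0.0004
```

>>> {"api": "drive_tool", "payload": {
  "series": [
    [[0, 0, 1], 0],
    [[0, 0, 2], 0],
    [[0, 0, 2], 0]
  ]
}}

```text
t: 16.9
tcp_pos: [0.6136, 0.0392, 0.1424]
ee_rot: [3.14, -0.085, -0.0]
contact_force: [-0.8, 0.7, 0.3]
width: 0.0004
```

>>> {"api": "drive_tool", "payload": {
  "series": [
    [[0, 0, 1], 0],
    [[0, 0, 2], 0],
    [[0, 0, 2], 0]
  ]
}}

```text
t: 17.2
tcp_pos: [0.6137, 0.0391, 0.1411]
ee_rot: [3.14, -0.085, 0.0]
contact_force: [-1.5, -0.2, 4.2]
width: 0.0003
```

>>> {"api": "drive_tool", "payload": {
  "series": [
    [[0, 0, 1], 0],
    [[0, 0, 1], 0]
  ]
}}

```text
t: 17.4
tcp_pos: [0.6138, 0.0391, 0.1408]
ee_rot: [3.14, -0.085, 0.001]
contact_force: [-3.9, -0.7, 7.8]
width: 0.0007
```

```bash
python3 - <<'E'
from h import *
info()
a=get_image("scene");cv2.imwrite("pics/scene12.png",cv2.resize(a[170:290,205:405],(800,480),interpolation=cv2.INTER_CUBIC))
E
```

```text
t 17.4 tcp [0.6138 0.0391 0.1408] toolx deg -3.11 F [-3.94 -0.73  7.77] w 0.0007 J [ 0.3   0.35 -0.5   1.65  0.18  1.18 -1.87]
```

View pics/scene12.png

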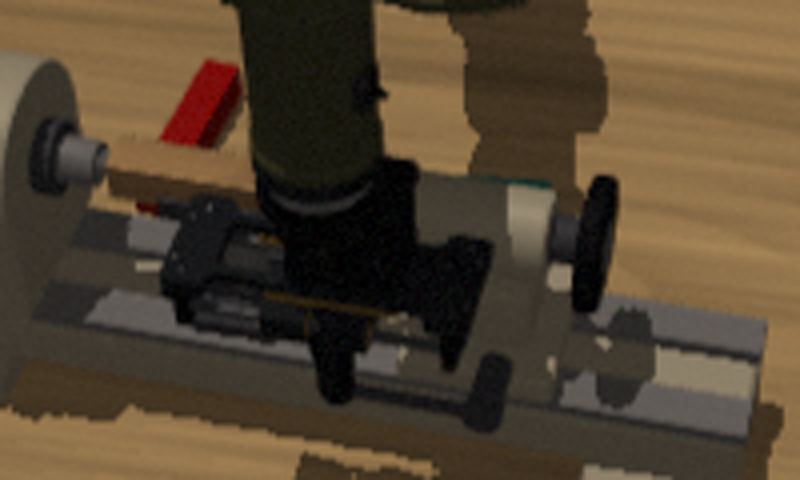

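>>> {"api": "drive_tool", "payload": {
  "series": [
    [[0, 0, -2], 0],
    [[0, 0, -5], 0],
    [[0, 0, -10], 0],
    [[0, 0, -25], 0],
    [[0, 0, -60], 0],
    [[0, 0, -100], 0],
    [[0, 0, -145], 0],
    [[0, 0, -190], 0],
    [[0, 20, -220], 0],
    [[10, 60, -230], 0],
    [[20, 100, -230], 0],
    [[30, 140, -230], 0],
    [[40, 180, -230], 0],
    [[50, 220, -230], 0],
    [[50, 220, -230], 0],
    [[50, 220, -230], 0]
  ]
}}

```text
t: 19.05
tcp_pos: [0.6515, -0.1844, 0.3698]
ee_rot: [-3.14, 0.089, -0.0]
contact_force: [0.4, 0.8, -0.3]
width: 0.0007
```

```bash
python3 - <<'E'
from h import *
info()
a=get_image("scene");cv2.imwrite("pics/scene13.png",cv2.resize(a[190:290,205:405],(800,400),interpolation=cv2.INTER_CUBIC))
a=get_image("top");cv2.imwrite("pics/top13.png",a);cv2.imwrite("pics/top13c.png",cv2.resize(a[185:265,255:455],(800,320),interpolation=cv2.INTER_CUBIC))
E
```

```text
t 19.05 tcp [ 0.6515 -0.1844  0.3698] toolx deg -3.24 F [ 0.36  0.84 -0.31] w 0.0007 J [ 0.51  0.39 -0.4   1.13  0.15  1.65 -1.48]
```

View pics/scene13.png

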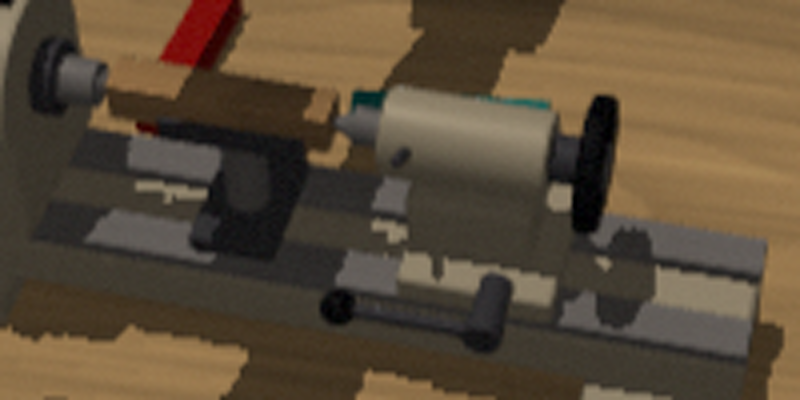

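View pics/top13.png

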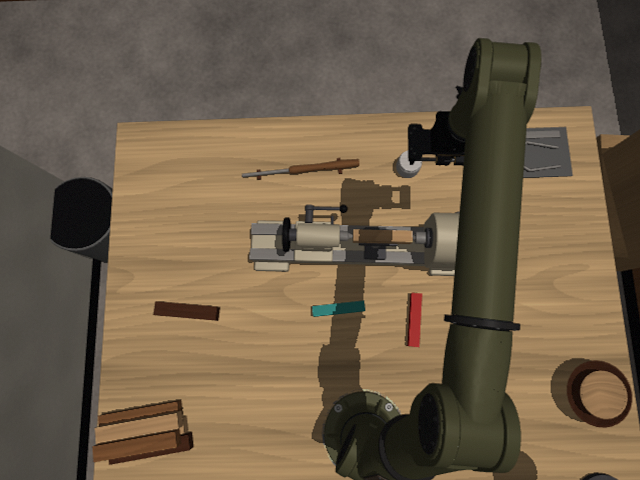

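View pics/top13c.png

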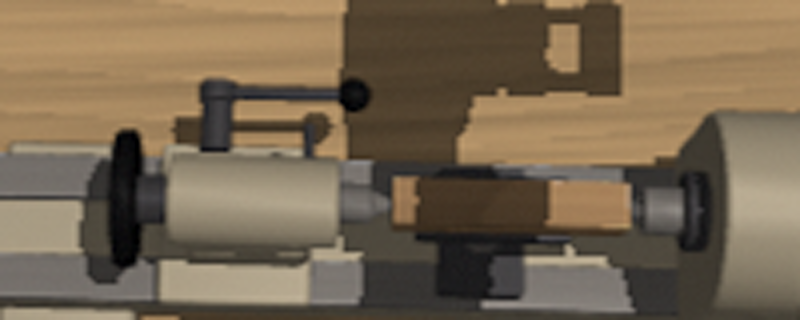

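```bash
python3 - <<'E'
from h import *
print(tri([("top",343,208.5,None),("scene",289.1,266.1,None)]).round(4))
print(close_job())
E
```

```text
[0.6122 0.0388 0.1126]
the job is handed in; nothing more can be done
None
```

The blank is held between the two centres and the clamp lever is fully down. I handed the job in at about 19 s of the 45 s allowed. The hand-in gives no verdict, so the results below are my own checks.

- **Tailstock and blank:** I pushed the handwheel face slowly with the shut fingers. The blank met the drive centre when the tool stopped advancing while the measured force along the bed rose from about 8 to 12 N. The wrist was far below its 120 N limit. I could not measure the blank's own contact force directly, but the push was far below 50 N.
- **Clamp lever:** I pressed the knob down along its arc until it met its stop, with the vertical force rising to about 8 N. After I withdrew, the two camera views put the knob at 112.6 mm height, against the 112 mm expected when fully down.
- **Final pictures:** The tailstock and blank look unmoved since before the press, with both ends at their centres. The gouge and spare blank are where they started. The tin, partly hidden by the gripper, also looks unmoved. The arm is clear of everything.
- **Disagreements:**
  - The first camera estimates of the drive tip differed by about 10 mm along the bed between the two views, so I relied on force for the final contact.
  - The lever started slightly below its nominal raised position. I measured the knob at about 173 mm, against 179 mm expected.

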